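# Find the release notch of the dish incubator by feel

## Task

Unlatch the dish incubator. With a closed fingertip, start at either end of the grey rail along its front and feel your way gently along the rail's top until you come upon the notch hidden in it, then press the key inside the notch fully down, so that the lid springs ajar, and take the hand away. Press only: do not touch the lid, pick up nothing, and leave the cups, dishes, rack, bottle and pen where they are.

Things in the scene. Friction and masses are not known exactly. Their poses are not given: they have to be found in the camera images.
- incubator: white bench-top dish incubator, fixed, 340 (x) x 450 (y) x 130 mm. Origin under its centre on the bench; x points from the front rail to the hinge at its back, y to its left, z up. The grey rail runs along its front at x = -155 mm, y -150 to +150 mm. Behind the rail lies a ledge 90 mm above the bench, open for 60 mm up to the lid; before the rail stand only bystanders
- rail_middle (a point): middle of the straight grey rail, on its flat top 120 mm above the bench; rail 24 mm thick, 300 mm long. The notch is a square-walled gap 48 mm long through the rail's full thickness, its middle anywhere within 55 mm of this point along the rail; the key (45 x 22 mm, same grey) is its bottom, 9 mm below the rail's top
- rail_left_end (a point): left (+y) end of the rail, on the centre line of its flat top. A console 10 mm higher than the rail begins here. The last 55 mm of the rail at either end never hold the notch
- rail_right_end (a point): right (-y) end of the rail, likewise: centre line of the flat top, at the foot of the right console
- key (a joint): release key in the notch: 0 = up, 0.006 m = fully down at its stop. Takes about 5 N to start, up to 10 N to press slowly; friction, no spring: it stays where it is left
- lid_front (a point): middle of the lid's front edge. Clear lid, 236 x 294 mm, hinged at the back, front edge 75 mm behind the rail's centre line, this point 100 mm above the bench when shut. Geared to the key: it rises as the key goes down, by 24 mm with the key fully down, and stays there. Not to be touched
- cup_a_center (a point): sample cup with a red screw lid, 53 mm across, 66 mm tall, standing in front of the incubator; centre
- cup_b_center (a point): sample cup like cup_a, standing in front of the incubator; centre
- cup_c_center (a point): sample cup like cup_a, standing at the incubator's right; centre
- dishes_center (a point): stack of four culture dishes, 90 mm across, 59 mm tall, at the incubator's right; centre
- tube_rack_center (a point): blue tube rack, 90 x 130 x 60 mm, at the incubator's left; centre
- bottle_center (a point): reagent bottle, 56 mm across, 130 mm tall, at the incubator's left; centre
- pen_center (a point): marker pen, 130 mm long, 14 mm thick, lying in front of the incubator; centre

How it is judged:
By the outcome, as a careful person would: the job done as asked, in the order asked, and still so for the second after the job is handed in, with the robot touching nothing.
It also fails if it takes over 61 s, if anything falls off the work surface, if the arm or the gripper's body presses on something with over 40 N, if the wrist force passes 120 N, or if a joint passes its speed limit or range.

## Robot

A 6-joint arm with a two-finger parallel gripper is mounted at the origin on the work surface. World frame = base frame: x ahead of the robot, y to its left, z up, the work surface at z = 0. Lengths are in m, angles in rad, forces in N, time in s.
With the tool pointing down it reaches from about 0.35 to 0.975 m from the base axis. Payload 4.9 kg.
Tool frame: the origin (TCP) lies at the very end of the fingers, on their centre line; the grasp point (between the pads) lies 19 mm behind it; z points along the fingers, y is the line along which they close (so a half turn about z gives the same grasp; the last joint's range is limited). The gripper opens to 85 mm and grips with 20 to 120 N. Pads are 22 mm wide; open, the fingers measure 114 mm over their backs; the gripper's body (76 mm by 85 mm) begins 54 mm behind the grasp point. The pads swing forward as they close: fully open they stand 13 mm farther back than shut.
Start: joints at [-1.267, 0.053, 1.613, -0, 1.476, -0.119], TCP at [0.256, -0.57, 0.231] pointing down, gripper open.
Joint ranges: [-3.01, 3.01], [-1.01, 2.22], [0.06, 2.58], [-1.02, 4.17], [0.09, 2.62], [-3.14, 3.14]. Speed limits (rad/s): [2.57, 2.57, 3.14, 3.14, 3.14, 3.14].

## Interface

Orientations are given as a rotation vector (axis times angle).
In Python, from station import * gives the robot as it stands.
- The arm moves only by the shell command python3 -m crank 'ROWS' [OPENING] [FORCE]. ROWS is JSON, a list of rows, each an object with "offset": the shift along the tool's x, y, z in m, a list of three; "twist": the turn, a rotation vector about the tool's x, y, z in degrees, a list of three. In form: [{"offset": [x, y, z], "twist": [rx, ry, rz]}, ...]. A call has 1 to 20 rows; each row is the pose to reach, as a shift and turn from the pose commanded when the call began, along the tool's axes at that moment; what a row does not reach only later rows make up. A row lasts 1/8 s, in which the tool goes at most 62.5 mm and 10.7 degrees, less where a joint would pass 70% of its speed; a pose out of reach is approached as far as the arm can. A call with a gripper value outside its range is refused whole. OPENING is the opening, from 0 (shut) to 1 (fully open), set as the call begins (- or left out, the last holds). The fingers move at their own pace and stop on an object; FORCE is the grip in N (left out, the last holds). Time passes only in rows, so rows that repeat a pose let the fingers close. It gives the time, the measured TCP pose, the force, the opening and the grip force at its end, in the units of the state.
- get_obs(): the state, without advancing time (a new reading comes with each control period).
- get_image(name): name is "scene" or "top" or "wrist"; returns the picture (384x512x3 uint8, red, green, blue); there is no depth.
- get_calibration(name): a dict with "intrinsics" (3x3 intrinsics, pixels), "world_from_camera" (4x4, takes a point from camera to world coordinates); the wrist camera has in their place "tool_from_camera" (4x4, takes a point from camera to tool coordinates, whose origin is the TCP and whose axes are the flange's). Camera axes: x right, y up, looking along -z (the intrinsics and any distortion apply to the point x, -y, -z); pixel columns grow to the right and rows downward; lengths in m; the calibration is good to about 2 mm. A picture is of the moment at which its call begins: read the wrist's pose just before it. get_calibration takes no time and is no camera call.
- finish_job(): hands the job in; it is judged then, once.
Trained networks look in the newest picture that a camera, given by its name, has taken for a name from the list of things; names that differ only in an ending like _2 or _b are one class to them, and where a whole thing is asked for, a point or a joint stands for the part that bears it (a point fixed in the world has none). Each returns a list of dicts, best first, with "confidence" (0 to 1); they miss things now and then, are a little off and sometimes report something else, mostly with a low value. They report only what shows in the picture. A call takes as long as a camera call.
- cut_out(query, camera): "region" (384x512 bool, what is visible of it) and "rect" ([centre column, centre row, width, height] in pixels, round what is visible of it).
The state is a dict: "t": time; "q": joint angles; "dq": joint speeds; "effort": joint torques, N m; "tool_pos": TCP position; "tool_rot": TCP orientation; "contact_force": force on the tool from outside, world axes, zero at the start; "wrist_torque": the same for the moment, N m; "opening": finger opening in m; "grip_force": force on a finger pad.
Only numpy, scipy, OpenCV 4.12 (cv2) and the standard library are available. Lean on these libraries where they do the work, as an engineer would, in place of code of your own. Each camera call takes 0.05 s, during which the arm holds its last target. There are 200 camera calls.

## Working session

There is one attempt and no reset: what is moved stays moved. The work goes in short steps, Python scripts to look and compute and a shell command to move; the robot and the scene stay as the last step left them, time stands still between calls to the robot, and variables do not carry over. Pictures are saved under pics/ and viewed, at most 10 in all, crops included, and the job is handed in when it is done.

```bash
mkdir -p pics; python3 - <<'E'
from station import *
import cv2,numpy as np
o=get_obs();print(o)
for n in("top","scene"):
    im=get_image(n);cv2.imwrite(f"pics/{n}1.png",im[...,::-1])
    c=get_calibration(n);print(n,c)
    for q in("rail_middle","incubator","key","rail_left_end"):
        try:
            for r in cut_out(q,n)[:2]:print(q,n,r["confidence"],r["rect"],r["region"].sum())
        except Exception as e:print(q,e)
E
```

```text
{'t': 0.0, 'q': array([-1.26704420e+00,  5.33711281e-02,  1.61430317e+00,  2.64914830e-05,
        1.47600067e+00, -1.18991904e-01]), 'dq': array([-6.63939994e-04, -9.47654447e-04, -1.58105465e-04, -1.02677391e-03,
        7.52519638e-05, -1.16836217e-03]), 'effort': array([ 1.23865277e-03, -3.93678403e+01, -3.70176852e+01, -4.15411603e-05,
        7.00151242e-03,  3.76019941e-06]), 'tool_pos': array([ 0.25623835, -0.56937183,  0.2300487 ]), 'tool_rot': array([-3.06964447e+00, -6.58671683e-01,  2.60318393e-04]), 'contact_force': array([ 0.75099894, -0.57374727,  0.05371868]), 'wrist_torque': array([-0.01020393, -0.06330858,  0.01626924]), 'grip_force': 0.0, 'opening': 0.08539386248842587}
top {'intrinsics': array([[384.82784056,   0.        , 250.82604678],
       [  0.        , 384.82784056, 194.54436535],
       [  0.        ,   0.        ,   1.        ]]), 'world_from_camera': array([[-4.36444892e-04,  9.87221868e-01, -1.59351163e-01,
         3.94124863e-01],
       [-9.99413839e-01,  5.02419928e-03,  3.38635021e-02,
         4.78911365e-02],
       [ 3.42314018e-02,  1.59272537e
[... 465 characters left out ...]
4387],
       [  0.        , 443.3113327 , 193.22306049],
       [  0.        ,   0.        ,   1.        ]]), 'world_from_camera': array([[-0.2936767 , -0.79466045,  0.53128972,  1.28747559],
       [ 0.95580316, -0.23600772,  0.17533017,  0.27950304],
       [-0.01393947,  0.55929878,  0.82884894,  1.23853436],
       [ 0.        ,  0.        ,  0.        ,  1.        ]])}
rail_middle scene 0.98 [250.3, 228.3, 163.3, 125.7] 17090
rail_middle scene 0.68 [255.8, 175.3, 12.2, 6.8] 101
incubator scene 0.67 [251.1, 225.3, 168.8, 127.6] 17189
key scene 0.61 [255.1, 175.4, 14.3, 10.7] 126
key scene 0.35 [251.6, 225.2, 165.4, 125.1] 17032
rail_left_end scene 0.89 [250.5, 225.7, 167.2, 125.4] 16820
```

View pics/top1.png

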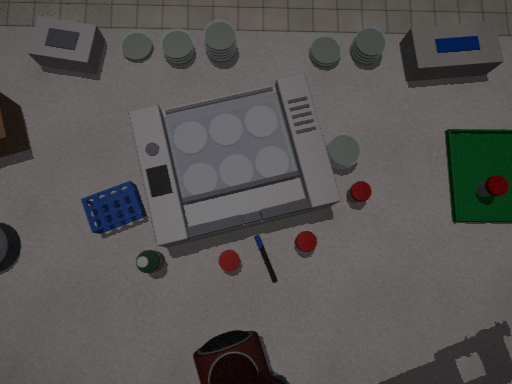

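View pics/scene1.png

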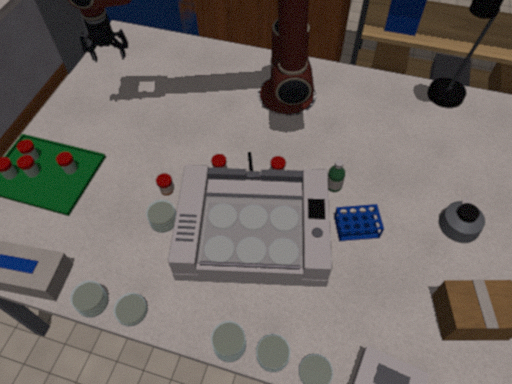

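The top view shows the incubator with its rail running from about (187,235) to (312,206) and the key near (251,219). The red cups stand at (230,261) and (306,241), with the pen at (265,258). I'll enlarge the rail next.

```bash
cat > h.py <<'E'
from station import *
import cv2,numpy as np
def ray(n,u,v,z):
    c=get_calibration(n);K=c["intrinsics"];T=c["world_from_camera"]
    d=T[:3,:3]@np.array([(u-K[0,2])/K[0,0],-(v-K[1,2])/K[1,1],-1.]);o=T[:3,3]
    return o+d*(z-o[2])/d[2]
def proj(n,P):
    c=get_calibration(n);K=c["intrinsics"];T=np.linalg.inv(c["world_from_camera"])
    p=T[:3,:3]@np.asarray(P)+T[:3,3];return K[0,0]*p[0]/-p[2]+K[0,2],K[1,1]*p[1]/p[2]+K[1,2]
E
python3 - <<'E'
from h import *
im=cv2.imread("pics/top1.png")
c=im[185:265,130:345];c=cv2.convertScaleAbs(c,alpha=1.6)
a=cv2.resize(c,(795,296),interpolation=cv2.INTER_CUBIC)
im=cv2.imread("pics/scene1.png")[140:220,165:345];b=cv2.resize(cv2.convertScaleAbs(im,alpha=1.6),(675,300),interpolation=cv2.INTER_CUBIC)
b=cv2.copyMakeBorder(b,0,0,0,120,cv2.BORDER_CONSTANT)
cv2.imwrite("pics/c1.png",np.vstack([a,b]))
k=ray("top",250.9,219.2,.111);k2=ray("scene",255.1,175.4,.111);print(k,k2)
E
```

```text
[0.48322604 0.01601751 0.111     ] [0.49897197 0.02420907 0.111     ]
```

View pics/c1.png

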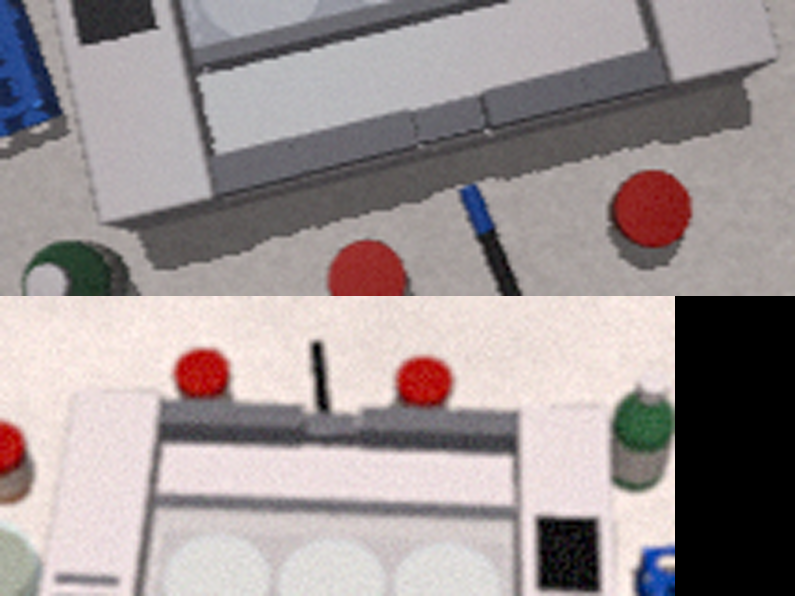

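The enlarged view shows the rail top as a dark grey band, with crop corners at about (213,158), (217,192), (657,50) and (667,82). The notch lies around crop x 415–487.

```bash
python3 - <<'E'
from h import *
f=lambda x,y,z=.12:ray("top",130+x/3.698-.4,185+y/3.7-.4,z)
L=(f(211,157)+f(217,192))/2;R=(f(658,50)+f(667,82))/2
print("ends",L,R,np.linalg.norm(L-R),np.linalg.norm(f(211,157)-f(217,192)))
yv=(L-R)/np.linalg.norm(L-R);M=(L+R)/2;print("mid",M,"y",yv,"yaw",np.arctan2(-yv[0],yv[1]))
a=f(415,127);b=f(487,109)
print("notch",(a-M)@yv,(b-M)@yv)
xv=np.array([yv[1],-yv[0],0])
for P in(L+xv*.012,L-xv*.012,R+xv*.012,R-xv*.012):
    u,v=proj("scene",P);print("scene crop",(u-165)*3.75,(v-140)*3.75+296)
from scipy.spatial.transform import Rotation as Ro
o=get_obs();T=Ro.from_rotvec(o["tool_rot"]).as_matrix();print(T)
# desired tool: z down, y along +/- rail
for s in(1,-1):
  for ax in "xy":
    if ax=="y": Y=s*yv;X=np.cross(Y,[0,0,-1])
    else: X=s*yv;Y=np.cross([0,0,-1],X)
    D=np.c_[X,Y,[0,0,-1]];print(ax,s,np.degrees(Ro.from_matrix(T.T@D).as_rotvec()))
print(get_calibration("wrist"))
E
```

```text
ends [0.45222525 0.16614264 0.12      ] [ 0.52336335 -0.12348617  0.12      ] 0.2982372743671413 0.022686926115374383
mid [0.4877943  0.02132824 0.12      ] y [-0.23852854  0.97113549  0.        ] yaw 0.2408503776504639
notch 0.01732737056266513 -0.030692144134092207
scene crop 516.3759859421166 429.5681963175135
scene crop 516.2622858738168 406.5598023372936
scene crop 160.4028520616415 416.11164376133445
scene crop 163.66884271978464 393.4428092880463
[[ 9.11950613e-01  4.10299988e-01  1.20929141e-05]
 [ 4.10299987e-01 -9.11950612e-01  3.45166714e-05]
 [ 2.51903303e-05 -2.65157771e-05 -9.99999999e-01]]
x 1 [-2.64528003e-04 -2.25848764e-03 -7.95760292e+01]
y 1 [ 1.93075984e-03 -2.44304708e-03 -1.69576029e+02]
x -1 [-2.37367357e-03  2.78019290e-04  1.00423971e+02]
y -1 [-1.64634093e-03 -1.30111653e-03  1.04239708e+01]
{'intrinsics': array([[312.80525811,   0.        , 256.82234549],
       [  0.        , 312.80525811, 193.14340643],
       [  0.        ,   0.        ,   1.        ]]), 'tool_from_camera': array([[ 1.26832145e-03,  9.44175746e-01,  3.29439755e-01,
         8.46344963e-02],
       [ 9.99998672e-01, -8.60306216e-04, -1.38428802e-03,
        -5.33131079e-04],
       [-1.02359210e-03,  3.29441074e-01, -9.44175583e-01,
        -1.42715261e-01],
       [ 0.00000000e+00,  0.00000000e+00,  0.00000000e+00,
         1.00000000e+00]])}
```

```bash
python3 -m crank '[{"offset":[0.04,-0.03,0],"twist":[0,0,1]},{"offset":[0.09,-0.065,0],"twist":[0,0,3]},{"offset":[0.14,-0.1,0],"twist":[0,0,5]},{"offset":[0.19,-0.135,0],"twist":[0,0,7]},{"offset":[0.24,-0.17,0],"twist":[0,0,9]},{"offset":[0.29,-0.21,0],"twist":[0,0,10.4]},{"offset":[0.34,-0.25,0.01],"twist":[0,0,10.4]},{"offset":[0.385,-0.285,0.02],"twist":[0,0,10.4]},{"offset":[0.42,-0.31,0.03],"twist":[0,0,10.4]},{"offset":[0.431,-0.321,0.03],"twist":[0,0,10.4]},{"offset":[0.431,-0.321,0.03],"twist":[0,0,10.4]},{"offset":[0.431,-0.321,0.03],"twist":[0,0,10.4]}]' 0 30
python3 - <<'E'
from h import *
o=get_obs();print(o["tool_pos"],o["contact_force"],o["opening"])
im=get_image("wrist");cv2.imwrite("pics/w1.png",im[...,::-1])
for q in("key",):
    for r in cut_out(q,"wrist")[:2]:print(r["confidence"],r["rect"])
E
```

```text
t: 2.0
tool_pos: [0.5177, -0.1016, 0.2019]
tool_rot: [3.118, 0.376, 0.001]
contact_force: [0.3, -1.3, 0.9]
opening: -0.0002
grip_force: 0.0
[ 0.51766962 -0.10156581  0.20189993] [ 0.25826659 -1.3479054   0.91705336] -0.00017153899051916706
0.98 [107.4, 194.6, 61.0, 35.1]
0.66 [457.5, 48.1, 105.3, 89.3]
```

View pics/w1.png

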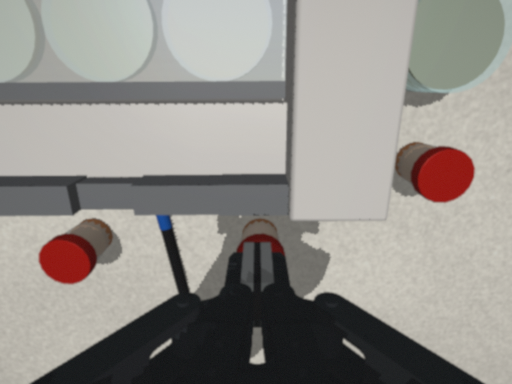

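The wrist view shows the rail top as a band from about row 184 to 214, ending at the right console near column 289. The notch lies between columns 76 and 134. The fingertip, near (258,245), is in front of the rail.

```bash
cat >> h.py <<'E'
from scipy.spatial.transform import Rotation as Ro
def wray(o,u,v,z):
    c=get_calibration("wrist");K=c["intrinsics"];W=np.eye(4);W[:3,:3]=Ro.from_rotvec(o["tool_rot"]).as_matrix();W[:3,3]=o["tool_pos"]
    T=W@c["tool_from_camera"]
    d=T[:3,:3]@np.array([(u-K[0,2])/K[0,0],-(v-K[1,2])/K[1,1],-1.]);p=T[:3,3]
    return p+d*(z-p[2])/d[2]
E
python3 - <<'E'
from h import *
o=get_obs();R=Ro.from_rotvec(o["tool_rot"]).as_matrix()
im=cv2.cvtColor(cv2.imread("pics/w1.png"),cv2.COLOR_BGR2GRAY)
for x in(10,50,180,230,275):print(x,im[170:222:2,x])
for u,v in((289,185),(289,213),(289,199),(134,199),(78,199),(5,185),(5,213)):
    p=wray(o,u,v,.12);print(u,v,p,"tool",R.T@(p-o["tool_pos"]))
E
```

```text
10 [183 184 179 104  64  63  62  63  80 103 102 104 102 102 102 102 102 103
 104 102 103 103 107 162 190 191]
50 [187 188 180  97  63  62  63  64  87 103 104 104 104 104 104 103 104 104
 104 104 103 104 113 177 194 193]
180 [192 192 160  73  64  64  64  66 101 107 107 107 107 106 107 107 107 106
 107 106 107 107 132 191 200 195]
230 [193 189 122  66  64  65  65  81 106 108 107 108 106 107 107 106 107 107
 107 106 107 107 108 111 114 112]
275 [193 187 109  66  65  65  65  83 107 107 106 106 108 106 106 107 107 106
 107 107 106 106 107 110 111 114]
289 185 [ 0.53578331 -0.12212667  0.12      ] tool [0.01276264 0.02411525 0.08183154]
289 213 [ 0.51378085 -0.128321    0.12      ] tool [-0.01008107  0.02491687  0.08181934]
289 199 [ 0.52495462 -0.12517526  0.12      ] tool [0.00151992 0.02450977 0.08182553]
134 199 [ 0.49678892 -0.0100402   0.12      ] tool [ 0.00145228 -0.0940203   0.08174158]
78 199 [0.48662674 0.03150054 0.12      ] tool [ 0.00142787 -0.13678595  0.08171129]
5 185 [0.4849946  0.08540114 0.12      ] tool [ 0.0126205  -0.18953691  0.0816802 ]
5 213 [0.46141748 0.08581929 0.12      ] tool [-0.01018536 -0.19553256  0.08166321]
```

```bash
python3 -m crank '[{"offset":[0.001,0.002,0.03],"twist":[0,0,0]},{"offset":[0.001,0.002,0.06],"twist":[0,0,0]},{"offset":[0.001,0.002,0.074],"twist":[0,0,0]},{"offset":[0.001,0.002,0.076],"twist":[0,0,0]},{"offset":[0.001,0.002,0.077],"twist":[0,0,0]}]'
python3 -m crank '[{"offset":[0,0,0.001],"twist":[0,0,0]},{"offset":[0,0,0.002],"twist":[0,0,0]},{"offset":[0,0,0.003],"twist":[0,0,0]},{"offset":[0,0,0.003],"twist":[0,0,0]}]'
```

```text
t: 2.72
tool_pos: [0.52, -0.1026, 0.1255]
tool_rot: [3.118, 0.377, 0.003]
contact_force: [-0.2, -0.5, 0.9]
opening: -0.0002
grip_force: 0.0
t: 3.22
tool_pos: [0.5192, -0.1021, 0.1213]
tool_rot: [-3.119, -0.378, 0.0]
contact_force: [-0.1, 0.0, -0.2]
opening: -0.0002
grip_force: 0.0
```

```bash
python3 -m crank '[{"offset":[0,0,0.0005],"twist":[0,0,0]},{"offset":[0,0,0.001],"twist":[0,0,0]},{"offset":[0,0,0.001],"twist":[0,0,0]}]'; python3 -m crank '[{"offset":[0,0,0.0005],"twist":[0,0,0]},{"offset":[0,0,0.0005],"twist":[0,0,0]}]'
```

```text
t: 3.6
tool_pos: [0.5192, -0.102, 0.1202]
tool_rot: [-3.119, -0.378, 0.0]
contact_force: [-0.1, -0.3, -0.4]
opening: 0.0002
grip_force: 0.0
t: 3.85
tool_pos: [0.5193, -0.1021, 0.1201]
tool_rot: [3.119, 0.378, 0.0]
contact_force: [0.0, -0.4, 2.0]
opening: -0.0001
grip_force: 0.9
```

```bash
python3 -m crank '[{"offset":[0,-0.003,0.0003],"twist":[0,0,0]},{"offset":[0,-0.009,0.0003],"twist":[0,0,0]},{"offset":[0,-0.016,0.0003],"twist":[0,0,0]},{"offset":[0,-0.023,0.0003],"twist":[0,0,0]},{"offset":[0,-0.03,0.0003],"twist":[0,0,0]}]'; python3 -m crank '[{"offset":[0,-0.007,0],"twist":[0,0,0]},{"offset":[0,-0.014,0],"twist":[0,0,0]},{"offset":[0,-0.021,0],"twist":[0,0,0]},{"offset":[0,-0.028,0],"twist":[0,0,0]},{"offset":[0,-0.035,0],"twist":[0,0,0]}]'
```

```text
t: 4.47
tool_pos: [0.5124, -0.0727, 0.12]
tool_rot: [3.118, 0.378, 0.002]
contact_force: [1.3, -3.6, 3.8]
opening: -0.0003
grip_force: 2.1
t: 5.1
tool_pos: [0.504, -0.0389, 0.12]
tool_rot: [3.118, 0.378, 0.001]
contact_force: [1.8, -4.1, 4.2]
opening: -0.0004
grip_force: 2.6
```

```bash
python3 -m crank '[{"offset":[0,-0.006,0],"twist":[0,0,0]},{"offset":[0,-0.012,0],"twist":[0,0,0]},{"offset":[0,-0.018,0],"twist":[0,0,0]},{"offset":[0,-0.024,0],"twist":[0,0,0]},{"offset":[0,-0.03,0],"twist":[0,0,0]}]'; for i in 1 2 3; do python3 -m crank '[{"offset":[0,-0.003,0],"twist":[0,0,0]},{"offset":[0,-0.005,0],"twist":[0,0,0]},{"offset":[0,-0.005,0],"twist":[0,0,0]}]'|sed -n '1,2p;4p'; done
```

```text
t: 5.72
tool_pos: [0.4968, -0.0098, 0.12]
tool_rot: [3.118, 0.378, 0.001]
contact_force: [1.7, -4.1, 5.9]
opening: 0.0002
grip_force: 2.7
t: 6.1
tool_pos: [0.4956, -0.0048, 0.12]
contact_force: [0.8, -2.7, 5.3]
t: 6.48
tool_pos: [0.4929, 0.0008, 0.1181]
contact_force: [0.1, 0.1, -0.1]
t: 6.85
tool_pos: [0.4928, 0.005, 0.1194]
contact_force: [0.5, -1.0, 0.2]
```

The contact force vanished and the fingertip dropped, so it is at the notch. I'll go to the notch centre and feel down to the key.

```bash
python3 -m crank '[{"offset":[0,-0.003,0],"twist":[0,0,0]},{"offset":[0,-0.006,0],"twist":[0,0,0]},{"offset":[0,-0.008,0],"twist":[0,0,0]},{"offset":[0,-0.008,0],"twist":[0,0,0]}]'|sed -n '1,2p;4p'; python3 -m crank '[{"offset":[0,0,0.002],"twist":[0,0,0]},{"offset":[0,0,0.004],"twist":[0,0,0]},{"offset":[0,0,0.006],"twist":[0,0,0]},{"offset":[0,0,0.007],"twist":[0,0,0]},{"offset":[0,0,0.007],"twist":[0,0,0]}]'|sed -n '1,2p;4p'
```

```text
t: 7.35
tool_pos: [0.491, 0.0127, 0.1195]
contact_force: [0.1, 1.0, 0.2]
t: 7.98
tool_pos: [0.491, 0.0125, 0.1124]
contact_force: [0.0, -1.1, 0.6]
```

```bash
python3 -m crank '[{"offset":[0,0,0.001],"twist":[0,0,0]},{"offset":[0,0,0.002],"twist":[0,0,0]},{"offset":[0,0,0.003],"twist":[0,0,0]},{"offset":[0,0,0.004],"twist":[0,0,0]},{"offset":[0,0,0.004],"twist":[0,0,0]}]'|sed -n '1,2p;4p'; python3 -m crank '[{"offset":[0,0,0.001],"twist":[0,0,0]},{"offset":[0,0,0.002],"twist":[0,0,0]},{"offset":[0,0,0.003],"twist":[0,0,0]},{"offset":[0,0,0.004],"twist":[0,0,0]},{"offset":[0,0,0.004],"twist":[0,0,0]}]'|sed -n '1,2p;4p'
```

```text
t: 8.6
tool_pos: [0.4911, 0.0125, 0.109]
contact_force: [-2.1, -0.6, 4.5]
t: 9.22
tool_pos: [0.4912, 0.0125, 0.105]
contact_force: [-2.7, -0.1, 5.2]
```

```bash
for i in 1 2 ; do python3 -m crank '[{"offset":[0,0,0.0005],"twist":[0,0,0]},{"offset":[0,0,0.001],"twist":[0,0,0]},{"offset":[0,0,0.001],"twist":[0,0,0]},{"offset":[0,0,0.001],"twist":[0,0,0]}]'|sed -n '1,2p;4p';done
```

```text
t: 9.72
tool_pos: [0.4912, 0.0125, 0.105]
contact_force: [-5.0, 0.8, 10.7]
t: 10.22
tool_pos: [0.4913, 0.0125, 0.1049]
contact_force: [-8.5, 1.0, 15.6]
```

The position holds at z = 0.105 while the force keeps rising, so the key is at its stop. I'll retract straight up.

```bash
python3 -m crank '[{"offset":[0,0,-0.003],"twist":[0,0,0]},{"offset":[0,0,-0.012],"twist":[0,0,0]},{"offset":[0,0,-0.035],"twist":[0,0,0]},{"offset":[0,0,-0.07],"twist":[0,0,0]},{"offset":[-0.01,0,-0.11],"twist":[0,0,0]},{"offset":[-0.03,0,-0.14],"twist":[0,0,0]},{"offset":[-0.05,0,-0.15],"twist":[0,0,0]},{"offset":[-0.05,0,-0.15],"twist":[0,0,0]}]'
python3 - <<'E'
from h import *
im=get_image("wrist");a=cv2.resize(im,(400,300))
s=get_image("scene")[145:255,165:345];b=cv2.resize(s,(400,300))
cv2.imwrite("pics/w2.png",np.hstack([a,b])[...,::-1])
E
```

```text
t: 11.22
tool_pos: [0.4426, 0.0004, 0.2538]
tool_rot: [3.118, 0.377, 0.005]
contact_force: [0.1, 0.6, 0.3]
opening: 0.0002
grip_force: 0.0
```

View pics/w2.png

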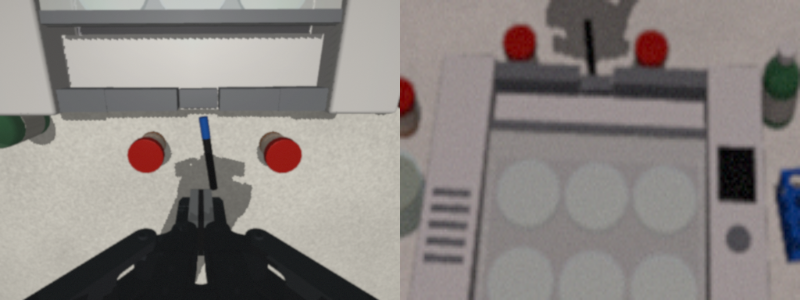

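The lid's front edge now stands raised, with a shadow under it. The key at about (198,98) is sunk, the cups and pen are where they were, and the hand is clear.

```bash
python3 -c "
from station import *
print(finish_job())"
```

```text
the job is handed in; nothing more can be done
None
```

I felt along the rail from its right end, found the notch near the middle and pressed the key down to its stop; the lid is ajar, the hand is clear, and the job was handed in at about 11 s.

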